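# Reload the fraction collector

## Robot

A 6-joint arm with a two-finger parallel gripper is mounted at the origin on the work surface. World frame = base frame: x ahead of the robot, y to its left, z up, the work surface at z = 0. Lengths are in m, angles in rad, forces in N, time in s.
With the tool pointing down it reaches from about 0.3 to 0.875 m from the base axis. Payload 6.4 kg.
Tool frame: the origin (TCP) lies midway between the tips of the shut fingers; the grasp point (between the pads) lies 19 mm behind it; z points along the fingers, y is the line along which they close (so a half turn about z gives the same grasp; the last joint's range is limited). The gripper opens to 85 mm and grips with 20 to 120 N. Pads are 22 mm wide; open, the fingers measure 114 mm over their backs; the gripper's body (76 mm by 85 mm) begins 54 mm behind the grasp point. The pads swing forward as they close: fully open they stand 13 mm farther back than shut.
Start: joints at [1.134, 0.181, 1.607, -0, 1.354, -0.206], TCP at [0.132, 0.56, 0.231] pointing down, gripper open.
Joint ranges: [-2.99, 2.99], [-0.89, 2.07], [0.3, 2.58], [-1.14, 4.28], [0, 2.63], [-3.12, 3.12]. Speed limits (rad/s): [2.57, 2.57, 3.01, 3.14, 3.14, 3.14].

## Interface

Orientations are given as a unit quaternion [w, x, y, z].
In Python, from bench import sensors, vision, ctrl gives the robot as it stands.
- The arm moves only by the tool carry_out, never from a script. Its argument "deltas" is text: rows parted by semicolons, each of 7 numbers parted by spaces: the shift along the tool's x, y, z in mm, then the turn, a rotation vector about the tool's x, y, z in rad, then the closure, from 0 (fully open) to 1 (shut). In form: tx ty tz ax ay az claw; .... A call has 1 to 12 rows; each row is the pose to reach, as a shift and turn from the pose commanded when the call began, along the tool's axes at that moment; what a row does not reach only later rows make up. A row lasts 1/8 s, in which the tool goes at most 62.5 mm and 10.7 degrees, less where a joint would pass 70% of its speed; a pose out of reach is approached as far as the arm can. A call with a gripper value outside its range is refused whole. The fingers move at their own pace and stop on an object; the grip force is fixed at half the most. Time passes only in rows, so rows that repeat a pose let the fingers close. It gives the time, the measured TCP pose, the force, the opening and the grip force at its end, in the units of the state.
- sensors.get_obs(): the state, without advancing time (a new reading comes with each control period).
- vision.camera(name): name is "scene" or "side" or "wrist"; returns the picture (480x640x3 uint8, blue, green, red); there is no depth.
- vision.camera_model(name): a dict with "K" (3x3 intrinsics, pixels), "k1" (the pictures are not rectified: a ray, as slopes to the right and down, at radius r is drawn at 1 + k1 r^2 times it, then the intrinsics apply), "extrinsics" (4x4, takes a point from world to camera coordinates); the wrist camera has in their place "hand_eye" (4x4, takes a point from camera to tool coordinates, whose origin is the TCP and whose axes are the flange's). Camera axes: x right, y down, z forward; pixel columns grow to the right and rows downward; lengths in m; the calibration is good to about 2 mm. A picture is of the moment at which its call begins: read the wrist's pose just before it. camera_model takes no time and is no camera call.
- ctrl.hand_in(): hands the job in; it is judged then, once.
The state is a dict: "time_s": time; "q": joint angles; "dq": joint speeds; "joint_efforts": joint torques, N m; "eef_pos": TCP position; "eef_rot": TCP orientation; "wrist_force": force on the tool from outside, world axes, zero at the start; "torque": the same for the moment, N m; "opening": opening from 0.0 (shut) to 1.0 (fully open); "grasp_force": force on a finger pad.
Only numpy, scipy, OpenCV 4.12 (cv2) and the standard library are available. Lean on these libraries where they do the work, as an engineer would, in place of code of your own. Each camera call takes 0.05 s, during which the arm holds its last target. There are 200 camera calls.

## Task

Reload the fraction collector: swing its arm right out of the way, then move every used (capped) vial from the collector into the steel tray, standing upright. Then fill the numbered pockets one after the other, starting at pocket 1 and leaving no gap, with all the open vials of the size that fits; leave the too wide and too slim ones standing where they are, disturb nothing else on the bench, and last of all swing the arm fully home over pocket 1.

Things in the scene. Friction and masses are not known exactly. Their poses are not given: they have to be found in the camera images.
- V1_c (a point): open-topped empty white plastic vial of the RIGHT size: upright cylinder, diameter 34, height 60, about 50 g, weighted base so it stands firmly; this point is its centre, 30 above its underside, z along its axis. Starts standing on the worktop (its thin paper liner), among wrong-size vials about 80 apart. May be absent (None). V1 to V5 are interchangeable
- V2_c (a point): as V1_c, another identical vial, may be absent
- V3_c (a point): as V1_c, another identical vial, may be absent
- V4_c (a point): as V1_c, another identical vial, may be absent
- V5_c (a point): as V1_c, another identical vial, may be absent
- W1_c (a point): WRONG-size open white vial, too wide: diameter 42, height 60; centre point. It stands among the right ones and stays there
- S1_c (a point): WRONG-size open white vial, too slim: diameter 26, height 60; centre point. It stands among the right ones and stays there
- S2_c (a point): WRONG-size open white vial, too slim: diameter 26, height 60; centre point. It stands among the right ones and stays there
- U1_c (a point): USED vial: like the right-size vials (diameter 34, height 60) but closed by a plain flat cap, flush with its sides; it starts standing in pocket 1 of the collector, may be absent (None); the point is its centre, 30 above its underside
- U3_c (a point): USED vial: like the right-size vials (diameter 34, height 60) but closed by a plain flat cap, flush with its sides; it starts standing in pocket 3 of the collector, may be absent (None); the point is its centre, 30 above its underside
- U4_c (a point): USED vial: like the right-size vials (diameter 34, height 60) but closed by a plain flat cap, flush with its sides; it starts standing in pocket 4 of the collector, may be absent (None); the point is its centre, 30 above its underside
- pocket1 (a point): pocket 1, marked by 1 small steel stud on the drum's rim outside it: round black cup, inside diameter 39, outside 46, 16 deep; the point is where the centre of a seated vial comes: on the cup's axis, 30 above its floor, 60 above the worktop. Rim 46 above the worktop. It is the pocket next to the white arm housing; 2 to 5 follow anticlockwise seen from above
- pocket2 (a point): pocket 2, marked by 2 small steel studs on the drum's rim outside it: round black cup, inside diameter 39, outside 46, 16 deep; the point is where the centre of a seated vial comes: on the cup's axis, 30 above its floor, 60 above the worktop. The collector is fixed: grey drum, diameter 236, top 30 above the worktop, with five cups 75 from its axis (neighbours 88 apart) and a white arm housing beside pocket 1
- pocket3 (a point): pocket 3, marked by 3 small steel studs on the drum's rim outside it: round black cup, inside diameter 39, outside 46, 16 deep; the point is where the centre of a seated vial comes: on the cup's axis, 30 above its floor, 60 above the worktop
- pocket4 (a point): pocket 4, marked by 4 small steel studs on the drum's rim outside it: round black cup, inside diameter 39, outside 46, 16 deep; the point is where the centre of a seated vial comes: on the cup's axis, 30 above its floor, 60 above the worktop
- pocket5 (a point): pocket 5, marked by 5 small steel studs on the drum's rim outside it: round black cup, inside diameter 39, outside 46, 16 deep; the point is where the centre of a seated vial comes: on the cup's axis, 30 above its floor, 60 above the worktop
- drop_arm (a joint): white swing arm on an upright pivot, rad: 0 = fully home at its stop, outlet over pocket 1; grows as it swings CLOCKWISE from above, out to a stop at 2.0. Friction (about 1 N at the handle) holds it. 18 wide, underside 104, top 114 above the worktop, outlet tip 98; a seated vial reaches 90, so the arm passes over vials but blocks loading pocket 1
- swing_handle (a point): middle of the arm's upright black handle, a round post of diameter 14 rising from the arm's top, from 114 to 160 above the worktop, 85 from the pivot axis; pinch it from above. It moves with the arm
- swing_pivot (a point): point on the arm's upright pivot axis, at the height of swing_handle; the aluminium post and hub there (diameter 30) end 114 above the worktop, on a white housing (80 by 75) whose top is 46 above it
- tray: fixed open steel tray for used vials, 170 (its x) by 130 (its y), walls 4 thick and 25 high, floor 4 thick; origin at the centre of its underside. Starts empty
- tip_box: bystander: grey pipette-tip box 85 x 120 x 50 high, origin under its centre
- dish: bystander: closed white dish, diameter 90, height 15, origin under its centre
- bottle: bystander: glass bottle, diameter 70, height 160, origin under its centre
- spatula: bystander: steel spatula lying flat, about 180 long (its x), less than 30 high
There are look-alikes about, which are no part of the job. Leave any yellow look-alike of the tray alone.

How it is judged:
By the outcome, as a careful person would: the job done as asked, in the order asked, and still so for the second after the job is handed in, with the robot touching nothing.
Of V1, V2, V3, V4, V5 only 3 to 5 are there at a start; the rules pass over those that are not, and their reading is None.
Of U1, U3, U4 only 1 to 2 are there at a start; the rules pass over those that are not, and their reading is None.
At some moment in a run one of V1, V2, V3, V4, V5 may be knocked a few centimetres aside while the robot is not near it.
It also fails if it takes over 210 s, if anything falls off the work surface, if the arm or the gripper's body presses on something with over 40 N, if the wrist force passes 120 N, or if a joint passes its speed limit or range.

## Working session

There is one attempt and no reset: what is moved stays moved. The work goes in short steps, Python scripts to look and compute and a tool call to move; the robot and the scene stay as the last step left them, time stands still between calls to the robot, and variables do not carry over. Pictures are saved under pics/ and viewed, at most 14 in all, crops included, and the job is handed in when it is done.

Besides the shell and the picture viewer there is one more tool, called after ">>>" by a JSON object that holds its "op" and its "data", one argument or row to a line. carry_out: Moves the arm, as the interface text tells. Its arguments: {"type":"object","properties":{"deltas":{"type":"string"}},"required":["deltas"]}

```bash
mkdir -p pics; ls
cat > h.py <<'E'
import numpy as np, cv2
from bench import sensors, vision, ctrl
from scipy.spatial.transform import Rotation as R
def snap(c,name):
    im=vision.camera(c); cv2.imwrite(f'pics/{name}.png',im); return im
def cam(c,o=None):
    m=vision.camera_model(c); K=np.array(m['K'])
    if c=='wrist':
        o=o or sensors.get_obs(); q=o['eef_rot']
        T=np.eye(4);T[:3,:3]=R.from_quat([q[1],q[2],q[3],q[0]]).as_matrix();T[:3,3]=o['eef_pos']
        C=T@np.array(m['hand_eye'])
    else: C=np.linalg.inv(np.array(m['extrinsics']))
    return K,m['k1'],C
def px2w(c,uv,z,o=None):
    K,k1,C=cam(c,o); out=[]
    for u,v in uv:
        d=np.array([(u-K[0,2])/K[0,0],(v-K[1,2])/K[1,1]]); s=d.copy()
        for _ in range(20): s=d/(1+k1*(s@s))
        r=C[:3,:3]@np.array([s[0],s[1],1]); out.append(C[:3,3]+r*(z-C[2,3])/r[2])
    return np.array(out)
def w2px(c,P,o=None):
    K,k1,C=cam(c,o); P=np.atleast_2d(P); p=(P-C[:3,3])@C[:3,:3]; s=p[:,:2]/p[:,2:]
    s=s*(1+k1*(s**2).sum(1,keepdims=True)); return s*[K[0,0],K[1,1]]+[K[0,2],K[1,2]]
E
python3 - <<'E'
from h import *
np.set_printoptions(precision=3,suppress=True)
o=sensors.get_obs();print(o)
for c in ('scene','side','wrist'):
    snap(c,c+'0'); print(c,vision.camera_model(c)['k1'],cam(c)[0][0,0]);print(cam(c)[2])
E
```

```text
pics
{'time_s': 0.0, 'q': array([ 1.134,  0.182,  1.608, -0.   ,  1.354, -0.206]), 'dq': array([-0.   ,  0.001,  0.002,  0.002, -0.002,  0.001]), 'joint_efforts': array([  0.001, -44.486, -35.135,   0.   ,   0.009,  -0.   ]), 'eef_pos': array([0.131, 0.559, 0.23 ]), 'eef_rot': array([-0.   ,  0.115,  0.993, -0.001]), 'wrist_force': array([-0.349,  0.337,  0.511]), 'torque': array([ 0.024, -0.027, -0.013]), 'grasp_force': 0.0, 'opening': 0.9990749832933116}
scene -0.006962418751215602 574.0466488238856
[[ 0.828  0.308 -0.468  1.138]
 [ 0.56  -0.42   0.715 -0.899]
 [ 0.023 -0.854 -0.52   0.794]
 [ 0.     0.     0.     1.   ]]
side -0.10560215483349511 435.59600802359734
[[ 0.997 -0.046  0.063  0.455]
 [-0.077 -0.663  0.744 -0.676]
 [ 0.008 -0.747 -0.665  0.74 ]
 [ 0.     0.     0.     1.   ]]
wrist -0.0548505144378015 429.6489265904841
[[ 0.228  0.93   0.289  0.057]
 [ 0.974 -0.218 -0.069  0.578]
 [-0.001  0.297 -0.955  0.375]
 [ 0.     0.     0.     1.   ]]
```

View pics/scene0.png

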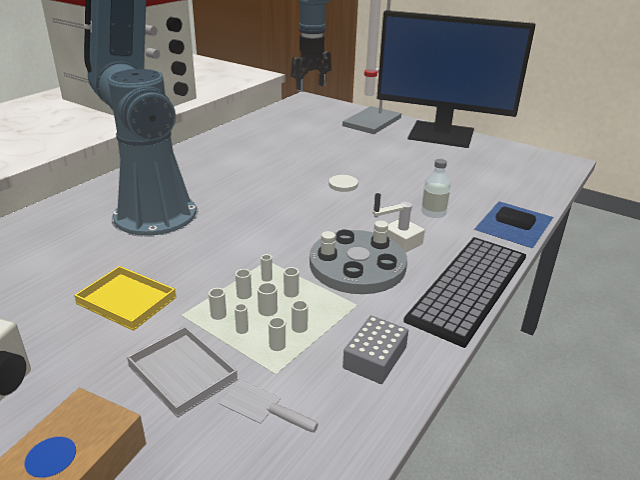

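View pics/side0.png

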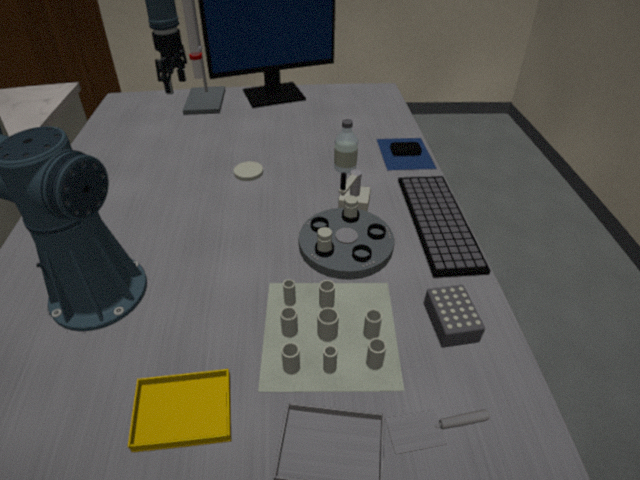

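The scene picture shows eight open vials on the paper: slim ones near (266,267) and (241,319), a wide one at (267,299), and five others. There are two capped vials in the drum at (328,245) and (380,235). The steel tray is at (182,370); its yellow look-alike at (125,297) is to be left alone. Next I'll check enlarged crops.

Run:
```python
from h import *
a=cv2.imread('pics/scene0.png'); b=cv2.imread('pics/side0.png')
cv2.imwrite('pics/c1.png',cv2.resize(a[180:300,295:445],None,fx=5,fy=5,interpolation=cv2.INTER_CUBIC))
cv2.imwrite('pics/c2.png',cv2.resize(b[265:480,250:500],None,fx=2.79,fy=2.79,interpolation=cv2.INTER_CUBIC)[:600])
```

```text
(no output)
```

View pics/c1.png

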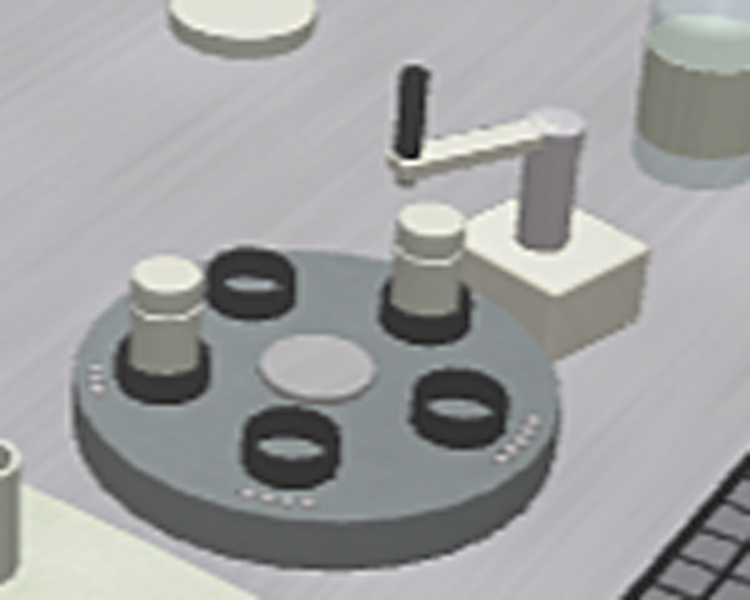

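View pics/c2.png

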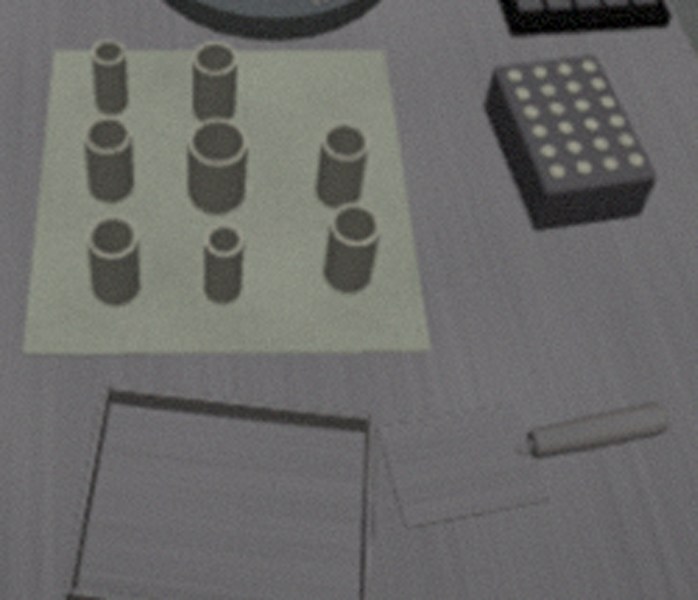

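```bash
cat >> h.py <<'E'
def fitp(P): # dict n->xy
    from scipy.optimize import least_squares
    f=lambda x:np.concatenate([x[:2]+.075*np.array([np.cos(x[2]+(n-1)*2*np.pi/5),np.sin(x[2]+(n-1)*2*np.pi/5)])-p for n,p in P.items()])
    c=np.mean(list(P.values()),0);s=[least_squares(f,[*c,a]) for a in np.arange(0,6.28,1)]
    s=min(s,key=lambda r:r.cost); x=s.x
    return x,np.abs(s.fun).max(),{n:x[:2]+.075*np.array([np.cos(x[2]+(n-1)*2*np.pi/5),np.sin(x[2]+(n-1)*2*np.pi/5)]) for n in range(1,6)}
E
python3 - <<'E'
from h import *
np.set_printoptions(precision=4,suppress=True)
s=lambda L:np.array(L)/5+[295,180]
rim=px2w('scene',s([(252,270),(292,430),(461,394)]),.046)[:,:2]
cap=px2w('scene',s([(432,222),(168,275)]),.090)[:,:2]
P={2:rim[0],4:rim[1],5:rim[2],1:cap[0],3:cap[1]}
print(P);print(fitp(P))
print('handle',px2w('scene',s([(413,70)]),.160),px2w('scene',s([(408,158)]),.114),'pivot',px2w('scene',s([(556,122)]),.114))
d=lambda L:np.array(L)/2.79+[250,265]
print('vials',px2w('side',d([(109,51),(215,59),(109,133),(217,142),(344,142),(114,237),(224,239),(353,225)]),.06))
print('traytop',px2w('side',d([(111,392),(368,420),(70,598)]),.025))
print('trayscene',px2w('scene',[(183,330),(237,373),(129,363),(179,411)],.025))
E
```

```text
{2: array([0.522 , 0.1564]), 4: array([0.6107, 0.0483]), 5: array([0.6596, 0.1201]), 1: array([0.6053, 0.1837]), 3: array([0.5288, 0.0672])}
(array([0.5853, 0.1151, 7.5945]), np.float64(0.003965885022269855), {1: array([0.6045, 0.1876]), 2: array([0.5223, 0.1558]), 3: array([0.5271, 0.0678]), 4: array([0.6123, 0.0452]), 5: array([0.6602, 0.1192])})
handle [[0.5815 0.1966 0.16  ]] [[0.5843 0.1937 0.114 ]] pivot [[0.626  0.2698 0.114 ]]
vials [[ 0.4399 -0.0544  0.06  ]
 [ 0.5188 -0.068   0.06  ]
 [ 0.438  -0.1326  0.06  ]
 [ 0.5134 -0.1459  0.06  ]
 [ 0.6025 -0.1526  0.06  ]
 [ 0.4392 -0.2195  0.06  ]
 [ 0.511  -0.2261  0.06  ]
 [ 0.5973 -0.2218  0.06  ]]
traytop [[ 0.4332 -0.3106  0.025 ]
 [ 0.5902 -0.3413  0.025 ]
 [ 0.4067 -0.4341  0.025 ]]
trayscene [[ 0.436  -0.317   0.025 ]
 [ 0.601  -0.3439  0.025 ]
 [ 0.4217 -0.4403  0.025 ]
 [ 0.5794 -0.4672  0.025 ]]
```

```bash
cat >> h.py <<'E'
def plan(*T):
    "targets (x,y,z,psi_deg) -> tool-frame deltas mm/rad from measured pose; tool y at world angle psi"
    o=sensors.get_obs();q=o['eef_rot'];M=R.from_quat([q[1],q[2],q[3],q[0]]).as_matrix()
    for x,y,z,ps in T:
        a=np.radians(ps); G=np.array([[-np.sin(a),np.cos(a),0],[np.cos(a),np.sin(a),0],[0,0,-1.]])
        d=M.T@(np.array([x,y,z])-o['eef_pos'])*1000; r=R.from_matrix(M.T@G).as_rotvec()
        print('  '.join(f'{v:.1f}' for v in d),'|','  '.join(f'{v:.3f}' for v in r))
def st():
    o=sensors.get_obs();q=o['eef_rot'];M=R.from_quat([q[1],q[2],q[3],q[0]]).as_matrix()
    print(round(o['time_s'],2),np.round(o['eef_pos'],4),'psi',round(np.degrees(np.arctan2(M[1,1],M[0,1])),2),'open',round(o['opening'],3),'F',np.round(o['wrist_force'],1))
E
python3 - <<'E'
from h import *
print('bottle',px2w('scene',[(435,212)],0.0),'dish',px2w('scene',[(343,183)],.015))
plan((.585,.15,.33,130))
E
```

```text
bottle [[0.62726494 0.47414567 0.        ]] dish [[0.33404795 0.44764487 0.015     ]]
-535.3  -294.9  -99.2 | -0.001  -0.001  -0.929
```

>>> {"op": "carry_out", "data": {
  "deltas": "-50 -30 -99 0 0 -0.15 0; -100 -57 -99 0 0 -0.3 0; -150 -85 -99 0 0 -0.45 0; -200 -112 -99 0 0 -0.6 0; -250 -139 -99 0 0 -0.75 0; -300 -166 -99 0 0 -0.9 0; -350 -194 -99 0 0 -0.93 0; -400 -222 -99 0 0 -0.93 0; -450 -249 -99 0 0 -0.93 0; -500 -276 -99 0 0 -0.93 0; -535 -295 -99 0 0 -0.93 0; -535 -295 -99 0 0 -0.93 0"
}}

```text
time_s: 1.65
eef_pos: [0.5862, 0.1478, 0.3291]
eef_rot: [-0.001, -0.341, 0.94, 0.0]
wrist_force: [-0.4, 0.1, 0.4]
opening: 1.003
grasp_force: 0.0
```

Run:
```python
from h import *
import json
st(); o=sensors.get_obs(); im=snap('wrist','w1')
json.dump([list(o['eef_pos']),list(o['eef_rot'])],open('w1.json','w'))
```

```text
1.65 [0.5862 0.1478 0.3291] psi 129.84 open 1.003 F [-0.4  0.1  0.4]
```

View pics/w1.png

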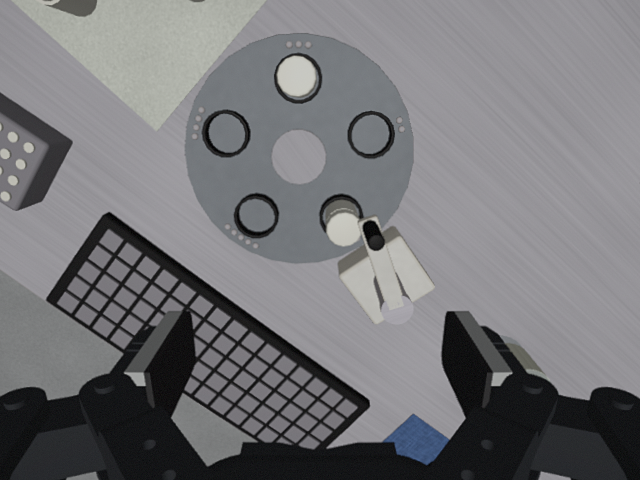

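The wrist view shows the drum clearly. Empty rims are at (371,134), (226,133) and (257,215), caps at (297,76) and (344,228), the handle top at about (376,241) and the pivot hub at (398,309).

Run:
```python
from h import *
np.set_printoptions(precision=4,suppress=True)
import json; j=json.load(open('w1.json')); o={'eef_pos':j[0],'eef_rot':j[1]}
r=px2w('wrist',[(371,134),(226,133),(257,215)],.046,o)[:,:2]; c=px2w('wrist',[(297,76),(344,228)],.09,o)[:,:2]
P={2:r[0],4:r[1],5:r[2],3:c[0],1:c[1]}; print(P)
print(fitp({k:P[k] for k in(2,4,5)})); print(fitp(P))
h=px2w('wrist',[(376,241)],.16,o);p=px2w('wrist',[(398,309)],.114,o);print(h,p,np.linalg.norm((h-p)[0,:2]))
print('drum',px2w('wrist',[(299,148)],.03,o))
```

```text
{2: array([0.5168, 0.1587]), 4: array([0.6065, 0.0495]), 5: array([0.6526, 0.1232]), 3: array([0.522 , 0.0727]), 1: array([0.5978, 0.1905])}
(array([0.5789, 0.1188, 7.6003]), np.float64(0.0012044836806743842), {1: array([0.5977, 0.1914]), 2: array([0.5157, 0.1591]), 3: array([0.521 , 0.0711]), 4: array([0.6064, 0.049 ]), 5: array([0.6538, 0.1233])})
(array([0.5791, 0.1189, 7.5981]), np.float64(0.0014173673746495918), {1: array([0.5981, 0.1915]), 2: array([0.516 , 0.1594]), 3: array([0.5211, 0.0714]), 4: array([0.6064, 0.0491]), 5: array([0.654 , 0.1233])})
[[0.577  0.1996 0.16  ]] [[0.6204 0.2747 0.114 ]] 0.08670012669700641
drum [[0.5739 0.114  0.03  ]]
```

Run:
```python
from h import *
plan((.578,.200,.20,148),(.578,.200,.13,148))
```

```text
-27.3  43.4  129.3 | 0.001  -0.001  -0.315
-27.4  43.3  199.3 | 0.001  -0.001  -0.315
```

>>> {"op": "carry_out", "data": {
  "deltas": "-14 22 60 0 0 -0.15 0; -27 43 110 0 0 -0.3 0; -27 43 140 0 0 -0.315 0; -27 43 160 0 0 -0.315 0; -27 43 180 0 0 -0.315 0; -27 43 199 0 0 -0.315 0; -27 43 199 0 0 -0.315 0.75; -27 43 199 0 0 -0.315 0.75; -27 43 199 0 0 -0.315 0.75; -27 43 199 0 0 -0.315 0.75; -27 43 199 0 0 -0.315 0.75"
}}

```text
time_s: 3.08
eef_pos: [0.578, 0.2005, 0.1317]
eef_rot: [0.0, -0.486, 0.874, -0.0]
wrist_force: [0.2, -0.5, 0.4]
opening: 0.247
grasp_force: 0.0
```

Run:
```python
from h import *
st()
snap('wrist','w2')
P=np.array([.6204,.2747])
L=[]
for th in np.arange(-120,-225,-15):
    t=np.radians(th); L.append((*(P+.085*np.array([np.cos(t),np.sin(t)])),.13,np.clip(th+270,62,148)))
plan(*L)
```

```text
3.08 [0.578  0.2005 0.1317] psi 148.11 open 0.247 F [ 0.2 -0.5  0.4]
-0.5  0.3  1.5 | -0.000  0.000  0.002
-2.6  22.4  1.5 | -0.000  0.000  0.229
-10.4  43.2  1.5 | -0.000  0.000  0.491
-23.3  61.2  1.5 | -0.000  0.000  0.752
-40.5  75.3  1.5 | -0.000  0.000  1.014
-60.7  84.5  1.5 | -0.000  0.000  1.276
-82.6  88.1  1.5 | -0.000  0.000  1.503
```

View pics/w2.png

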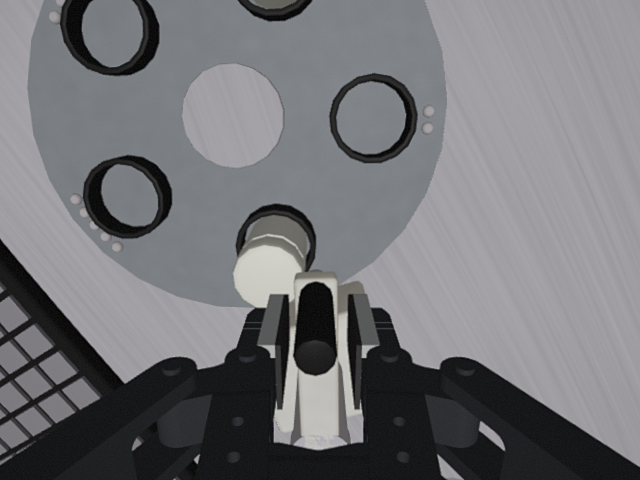

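The handle post is between the pads at (316,340), so it is caged. Now I'll swing it out.

>>> {"op": "carry_out", "data": {
  "deltas": "-1 11 0 0 0 0.11 0.75; -2.6 22.4 0 0 0 0.23 0.75; -6 33 0 0 0 0.36 0.75; -10.4 43.2 0 0 0 0.49 0.75; -16.5 52.5 0 0 0 0.62 0.75; -23.3 61.2 0 0 0 0.75 0.75; -31.5 68.7 0 0 0 0.88 0.75; -40.5 75.3 0 0 0 1.01 0.75; -50.4 80.3 0 0 0 1.14 0.75; -60.7 84.5 0 0 0 1.27 0.75; -71.5 86.9 0 0 0 1.4 0.75; -82 88.5 0 0 0 1.5 0.75"
}}

```text
time_s: 4.62
eef_pos: [0.5461, 0.317, 0.1313]
eef_rot: [0.0, 0.242, 0.97, -0.0]
wrist_force: [-0.0, -0.9, -0.6]
opening: 0.248
grasp_force: 0.4
```

Run:
```python
from h import *
st()
P=np.array([.6204,.2747])
L=[]
for th in (-220,-223):
    t=np.radians(th); L.append((*(P+.085*np.array([np.cos(t),np.sin(t)])),.132,62))
plan(*L)
```

```text
4.62 [0.5461 0.317  0.1313] psi 61.96 open 0.248 F [-0.  -0.9 -0.6]
-2.3  15.2  -0.7 | -0.000  0.000  -0.001
-3.3  19.5  -0.7 | -0.000  0.000  -0.001
```

>>> {"op": "carry_out", "data": {
  "deltas": "-1 8 0 0 0 0 0.75; -2.5 15 0 0 0 0 0.75; -3 19 0 0 0 0 0.75; -3 20 0 0 0 0 0.75; -3 20 0 0 0 0 0.75; -3 20 0 0 0 0 0.75"
}}

```text
time_s: 5.38
eef_pos: [0.5566, 0.331, 0.131]
eef_rot: [-0.002, 0.24, 0.971, -0.003]
wrist_force: [-6.5, -9.0, 5.3]
opening: 0.25
grasp_force: 5.5
```

Run:
```python
from h import *
plan((.5566,.331,.22,62),(.560,.103,.33,-50))
```

```text
0.2  -0.5  -89.0 | -0.006  -0.002  0.004
-108.9  -201.2  -198.0 | -0.005  0.004  1.958
```

>>> {"op": "carry_out", "data": {
  "deltas": "0 -4 0 0 0 0 0.75; 0 -4 0 0 0 0 0.3; 0 -4 0 0 0 0 0; 0 -4 -30 0 0 0 0; 0 -4 -60 0 0 0 0; 0 -4 -90 0 0 0 0; -10 -20 -120 0 0 0.15 0"
}}

```text
time_s: 6.25
eef_pos: [0.5574, 0.3118, 0.2523]
eef_rot: [0.0, 0.313, 0.95, 0.0]
wrist_force: [0.8, 0.5, -0.6]
opening: 1.001
grasp_force: 0.0
```

Run:
```python
from h import *
st()
plan((.560,.103,.33,-50))
```

```text
6.25 [0.5574 0.3118 0.2523] psi 53.5 open 1.001 F [ 0.8  0.5 -0.6]
-126.3  -166.2  -77.8 | 0.001  -0.001  1.806
```

>>> {"op": "carry_out", "data": {
  "deltas": "-13 -17 -20 0 0 0.18 0; -26 -34 -40 0 0 0.36 0; -39 -51 -60 0 0 0.54 0; -52 -68 -78 0 0 0.72 0; -65 -85 -78 0 0 0.9 0; -78 -102 -78 0 0 1.08 0; -91 -120 -78 0 0 1.26 0; -104 -138 -78 0 0 1.44 0; -117 -155 -78 0 0 1.62 0; -126 -166 -78 0 0 1.8 0; -126 -166 -78 0 0 1.8 0; -126 -166 -78 0 0 1.8 0"
}}

```text
time_s: 7.75
eef_pos: [0.5604, 0.103, 0.3294]
eef_rot: [-0.0, 0.938, 0.347, 0.0]
wrist_force: [0.6, -0.2, -0.1]
opening: 1.001
grasp_force: 0.0
```

Run:
```python
from h import *
import json
st(); o=sensors.get_obs(); im=snap('wrist','w3')
json.dump([list(o['eef_pos']),list(o['eef_rot'])],open('w3.json','w'))
```

```text
7.75 [0.5604 0.103  0.3294] psi -49.35 open 1.001 F [ 0.6 -0.2 -0.1]
```

View pics/w3.png

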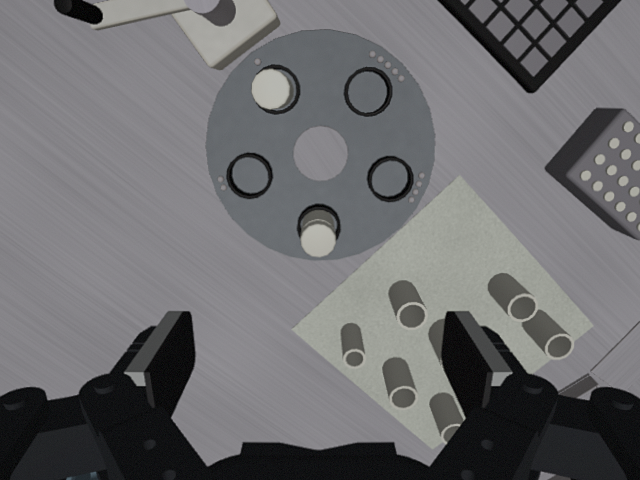

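Arm now points away at top left. Rims: P5 (368,92), P2 (250,175), P4 (391,179); caps: P1 (272,89), P3 (318,240).

```bash
cat > det.py <<'E'
from h import *
np.set_printoptions(precision=4,suppress=True)
from scipy.optimize import minimize
def mask(c,name):
    im=cv2.imread(f'pics/{name}.png'); hsv=cv2.cvtColor(im,cv2.COLOR_BGR2HSV).astype(int)
    return im,hsv
def sil(c,x,y,r,h=.06,z0=0,shape=(480,640),S=4):
    a=np.linspace(0,2*np.pi,48); pts=np.concatenate([np.c_[x+r*np.cos(a),y+r*np.sin(a),np.full(48,z)] for z in (z0,z0+h)])
    p=w2px(c,pts); m=np.zeros((shape[0],shape[1]),np.uint8)
    cv2.fillConvexPoly(m,cv2.convexHull(np.round(p*16).astype(np.int32)),1,shift=4); return m
def paper(c,im):
    # returns non-paper (vial) mask within the paper hull
    lab=cv2.cvtColor(cv2.GaussianBlur(im,(3,3),0),cv2.COLOR_BGR2LAB).astype(float)
    return lab
E
python3 - <<'E'
from det import *
import json; j=json.load(open('w3.json')); o={'eef_pos':j[0],'eef_rot':j[1]}
r=px2w('wrist',[(368,92),(250,175),(391,179)],.046,o)[:,:2]; c=px2w('wrist',[(272,89),(318,240)],.09,o)[:,:2]
P={5:r[0],2:r[1],4:r[2],1:c[0],3:c[1]}; print(P); print(fitp({k:P[k] for k in(2,4,5)})); print(fitp(P))
# colour samples in side/scene for segmentation
d=lambda u,v:(int(u/2.79+250),int(v/2.79+265))
b=cv2.imread('pics/side0.png'); a=cv2.imread('pics/scene0.png')
for n,(u,v) in dict(paper=(280,280),vial=(109,170),bench=(450,300)).items(): x=d(u,v); print(n,b[x[1],x[0]])
for n,x in dict(paper=(320,300),paper2=(230,310),vialL=(213,305),vialR=(221,308),bench=(150,330)).items(): print(n,a[x[1],x[0]])
E
```

```text
{5: array([0.655, 0.123]), 2: array([0.5194, 0.1589]), 4: array([0.6085, 0.0491]), 1: array([0.5997, 0.1897]), 3: array([0.5228, 0.072 ])}
(array([0.5813, 0.1187, 7.596 ]), np.float64(0.0011988668441847983), {1: array([0.6005, 0.1912]), 2: array([0.5183, 0.1593]), 3: array([0.5232, 0.0713]), 4: array([0.6085, 0.0488]), 5: array([0.6562, 0.1229])})
(array([0.5811, 0.1186, 7.5947]), np.float64(0.0013438385634514383), {1: array([0.6003, 0.1911]), 2: array([0.5181, 0.1593]), 3: array([0.5229, 0.0712]), 4: array([0.6081, 0.0486]), 5: array([0.656 , 0.1227])})
paper [129 144 138]
vial [62 71 70]
bench [111 109 113]
paper [211 226 222]
paper2 [203 220 216]
vialL [126 134 134]
vialR [127 136 135]
bench [189 187 189]
```

Run:
```python
from h import *
plan((.522,.0713,.20,-49.35),(.522,.0713,.056,-49.35))
```

```text
-49.8  -0.8  129.3 | -0.000  -0.000  -0.000
-49.9  -0.8  273.3 | -0.000  -0.000  -0.000
```

>>> {"op": "carry_out", "data": {
  "deltas": "-25 -1 50 0 0 0 0; -50 -1 100 0 0 0 0; -50 -1 150 0 0 0 0; -50 -1 190 0 0 0 0; -50 -1 220 0 0 0 0; -50 -1 250 0 0 0 0; -50 -1 273 0 0 0 0; -50 -1 273 0 0 0 0; -50 -1 273 0 0 0 1; -50 -1 273 0 0 0 1; -50 -1 273 0 0 0 1; -50 -1 273 0 0 0 1"
}}

```text
time_s: 9.3
eef_pos: [0.5226, 0.0707, 0.0576]
eef_rot: [0.0, 0.938, 0.346, 0.001]
wrist_force: [-0.1, 0.5, 6.1]
opening: 0.385
grasp_force: 59.3
```

Run:
```python
from h import *
st(); snap('wrist','w4')
plan((.522,.0713,.16,-49.35),(.472,-.384,.16,-49.35),(.472,-.384,.032,-49.35))
```

```text
9.3 [0.5226 0.0707 0.0576] psi -49.56 open 0.385 F [-0.1  0.5  6.1]
0.1  -0.7  -102.5 | 0.002  -0.002  -0.004
-333.3  313.4  -102.5 | 0.002  -0.002  -0.004
-333.6  313.2  25.5 | 0.002  -0.002  -0.004
```

>>> {"op": "carry_out", "data": {
  "deltas": "0 0 -50 0 0 0 1; 0 0 -102 0 0 0 1; -35 33 -102 0 0 0 1; -75 70 -102 0 0 0 1; -115 108 -102 0 0 0 1; -155 146 -102 0 0 0 1; -195 183 -102 0 0 0 1; -235 221 -102 0 0 0 1; -275 258 -102 0 0 0 1; -310 291 -102 0 0 0 1; -333 313 -102 0 0 0 1; -333 313 -102 0 0 0 1"
}}

```text
time_s: 10.85
eef_pos: [0.4704, -0.3858, 0.1581]
eef_rot: [0.0, 0.939, 0.344, -0.0]
wrist_force: [0.1, 1.1, -0.3]
opening: 0.378
grasp_force: 61.6
```

Run:
```python
from h import *
st(); a=snap('side','s1'); b=snap('wrist','w5')
cv2.imwrite('pics/m1.png',np.hstack([cv2.resize(a[260:480,230:450],(400,400)),cv2.resize(b,(400,300),interpolation=cv2.INTER_AREA) if 0 else cv2.copyMakeBorder(cv2.resize(b,(400,300)),0,100,0,0,cv2.BORDER_CONSTANT)]))
plan((.472,-.384,.032,-49.35))
```

```text
10.85 [ 0.4704 -0.3858  0.1581] psi -49.74 open 0.378 F [ 0.1  1.1 -0.3]
0.2  1.6  125.9 | -0.001  -0.000  -0.004
```

View pics/m1.png

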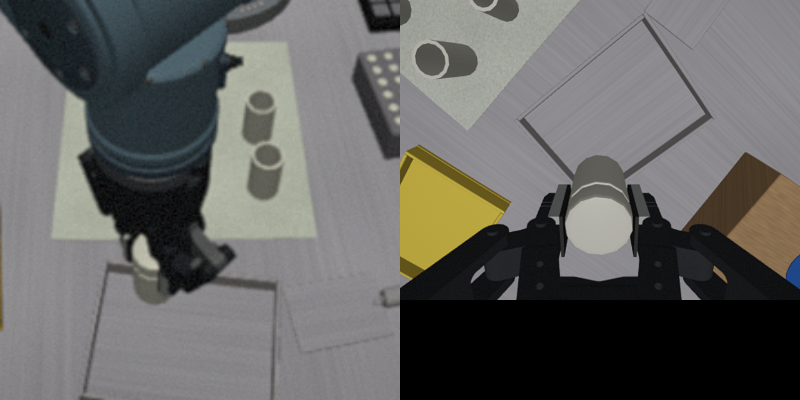

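The tray is under the vial; its rim corners in the wrist picture are at about (194,194), (392,28) and (498,187). I'll confirm its position from those.

Run:
```python
from h import *
c=px2w('wrist',[(194,194),(392,28),(498,187)],.025); print(c)
print('centre',(c[0]+c[2])/2, np.linalg.norm(c[0]-c[1]),np.linalg.norm(c[1]-c[2]))
```

```text
[[ 0.43062771 -0.30842053  0.025     ]
 [ 0.5888534  -0.33889323  0.025     ]
 [ 0.5642969  -0.45781799  0.025     ]]
centre [ 0.49746231 -0.38311926  0.025     ] 0.16113333575112235 0.12143360781370344
```

>>> {"op": "carry_out", "data": {
  "deltas": "-1 -7 40 0 0 0 1; -2 -14 80 0 0 0 1; -2 -14 105 0 0 0 1; -2 -14 118 0 0 0 1; -2 -14 126 0 0 0 1; -2 -14 127 0 0 0 1; -2 -14 127 0 0 0 1; -2 -14 127 0 0 0 0.5; -2 -14 127 0 0 0 0.4; -2 -14 127 0 0 0 0.4; -2 -14 100 0 0 0 0.4; -2 -14 60 0 0 0 0.4"
}}

```text
time_s: 12.45
eef_pos: [0.4597, -0.3731, 0.0976]
eef_rot: [-0.002, 0.938, 0.346, -0.001]
wrist_force: [-0.4, 0.2, -0.3]
opening: 0.602
grasp_force: 0.0
```

>>> {"op": "carry_out", "data": {
  "deltas": "0 0 -60 0 0 0 0.4; 0 0 -100 0 0 0 0.4; 0 0 -100 0 0 0 0.4"
}}

```text
time_s: 12.82
eef_pos: [0.4623, -0.3761, 0.203]
eef_rot: [0.004, 0.938, 0.346, 0.001]
wrist_force: [-0.3, -0.1, -1.2]
opening: 0.598
grasp_force: 0.0
```

Run:
```python
from h import *
st(); b=snap('wrist','w6')
plan((.5992,.1913,.18,-49.5),(.5992,.1913,.056,-49.5))
```

```text
12.82 [ 0.4623 -0.3761  0.203 ] psi -49.56 open 0.598 F [-0.3 -0.1 -1.2]
472.3  -341.6  18.9 | 0.004  0.000  -0.001
472.3  -342.0  142.9 | 0.004  0.000  -0.001
```

View pics/w6.png

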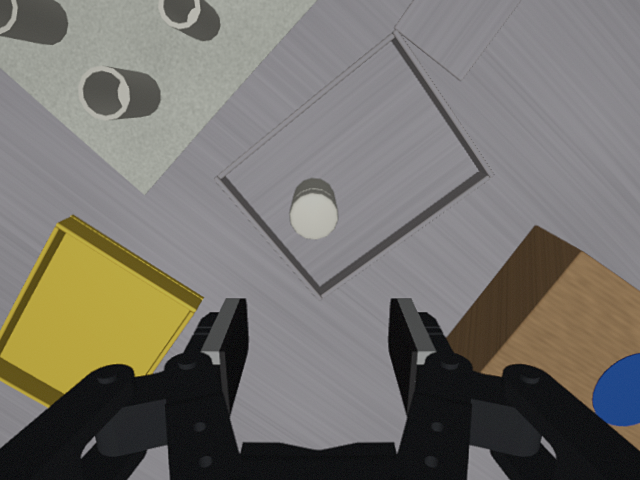

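The capped vial is standing upright in the steel tray. Next is the capped vial in pocket 1.

>>> {"op": "carry_out", "data": {
  "deltas": "40 -29 0 0 0 0 0.2; 83 -60 0 0 0 0 0.2; 127 -92 0 0 0 0 0.2; 171 -124 0 0 0 0 0.2; 215 -156 0 0 0 0 0.2; 259 -188 0 0 0 0 0.2; 303 -219 0 0 0 0 0.2; 347 -251 0 0 0 0 0.2; 391 -283 0 0 0 0 0.2; 435 -315 0 0 0 0 0.2; 472 -342 0 0 0 0 0.2; 472 -342 0 0 0 0 0.2"
}}

```text
time_s: 14.38
eef_pos: [0.5968, 0.1953, 0.1958]
eef_rot: [-0.001, 0.938, 0.348, -0.002]
wrist_force: [-0.2, -0.7, 0.3]
opening: 0.803
grasp_force: 0.0
```

Run:
```python
from h import *
st(); plan((.5992,.1913,.057,-49.5))
```

```text
14.38 [0.5968 0.1953 0.1958] psi -49.32 open 0.803 F [-0.2 -0.7  0.3]
-0.4  4.9  138.8 | -0.002  0.003  0.003
```

>>> {"op": "carry_out", "data": {
  "deltas": "0 5 50 0 0 0 0.2; 0 5 90 0 0 0 0.2; 0 5 120 0 0 0 0.2; 0 5 139 0 0 0 0.2; 0 5 139 0 0 0 0.2; 0 5 139 0 0 0 0.2; 0 5 139 0 0 0 1; 0 5 139 0 0 0 1; 0 5 139 0 0 0 1; 0 5 139 0 0 0 1"
}}

```text
time_s: 15.62
eef_pos: [0.6021, 0.1888, 0.0608]
eef_rot: [0.0, 0.938, 0.346, 0.001]
wrist_force: [-1.5, 0.5, 6.5]
opening: 0.38
grasp_force: 59.7
```

Run:
```python
from h import *
st(); plan((.5992,.1913,.057,-49.5),(.5992,.1913,.16,-49.5),(.535,-.390,.16,-49.5))
```

```text
15.62 [0.6021 0.1888 0.0608] psi -49.55 open 0.38 F [-1.5  0.5  6.5]
-0.6  -3.8  3.8 | 0.001  -0.002  -0.001
-0.4  -3.7  -99.2 | 0.001  -0.002  -0.001
-426.4  397.0  -99.6 | 0.001  -0.002  -0.001
```

>>> {"op": "carry_out", "data": {
  "deltas": "0 -2 -50 0 0 0 1; 0 -4 -99 0 0 0 1; -40 37 -99 0 0 0 1; -85 78 -99 0 0 0 1; -127 118 -99 0 0 0 1; -170 158 -99 0 0 0 1; -213 198 -99 0 0 0 1; -256 238 -99 0 0 0 1; -298 278 -99 0 0 0 1; -341 318 -99 0 0 0 1; -384 358 -99 0 0 0 1; -426 397 -99 0 0 0 1"
}}

```text
time_s: 17.12
eef_pos: [0.534, -0.3918, 0.1584]
eef_rot: [0.0, 0.938, 0.346, 0.0]
wrist_force: [0.3, -0.1, -0.1]
opening: 0.377
grasp_force: 60.5
```

>>> {"op": "carry_out", "data": {
  "deltas": "0 0 0 0 0 0 1; 0 0 0 0 0 0 1; 0 0 0 0 0 0 1"
}}

```text
time_s: 17.5
eef_pos: [0.5349, -0.3883, 0.1582]
eef_rot: [-0.0, 0.938, 0.346, -0.0]
wrist_force: [-0.2, -0.6, -1.6]
opening: 0.38
grasp_force: 60.5
```

Run:
```python
from h import *
st(); plan((.535,-.390,.035,-49.5))
```

```text
17.5 [ 0.5349 -0.3883  0.1582] psi -49.47 open 0.38 F [-0.2 -0.6 -1.6]
-1.0  1.4  123.2 | -0.001  -0.000  0.001
```

>>> {"op": "carry_out", "data": {
  "deltas": "0 1 50 0 0 0 1; 0 1 90 0 0 0 1; 0 1 110 0 0 0 1; 0 1 119 0 0 0 1; 0 1 122 0 0 0 1; 0 1 123 0 0 0 1; 0 1 123 0 0 0 1; 0 1 123 0 0 0 1"
}}

```text
time_s: 18.5
eef_pos: [0.5355, -0.3911, 0.0361]
eef_rot: [0.001, 0.938, 0.346, 0.0]
wrist_force: [-1.0, -0.3, -0.8]
opening: 0.379
grasp_force: 60.5
```

>>> {"op": "carry_out", "data": {
  "deltas": "0 0 0 0 0 0 0.5; 0 0 0 0 0 0 0.4; 0 0 0 0 0 0 0.4; 0 0 -30 0 0 0 0.4; 0 0 -70 0 0 0 0.4; 0 0 -120 0 0 0 0.4; 0 0 -180 0 0 0 0.4; 0 0 -180 0 0 0 0.4; 0 0 -180 0 0 0 0.4"
}}

```text
time_s: 19.62
eef_pos: [0.5351, -0.3906, 0.2153]
eef_rot: [0.0, 0.938, 0.346, 0.0]
wrist_force: [0.3, -0.6, -0.1]
opening: 0.599
grasp_force: 0.0
```

Run:
```python
from h import *
st(); plan((.45,-.19,.38,-49.5))
```

```text
19.62 [ 0.5351 -0.3906  0.2153] psi -49.56 open 0.599 F [ 0.3 -0.6 -0.1]
65.4  -207.8  -164.8 | 0.000  -0.000  -0.001
```

>>> {"op": "carry_out", "data": {
  "deltas": "13 -40 -40 0 0 0 0.3; 26 -80 -80 0 0 0 0.3; 39 -120 -120 0 0 0 0.3; 52 -165 -165 0 0 0 0.3; 65 -208 -165 0 0 0 0.3; 65 -208 -165 0 0 0 0.3; 65 -208 -165 0 0 0 0.3; 65 -208 -165 0 0 0 0.3"
}}

```text
time_s: 20.62
eef_pos: [0.4497, -0.191, 0.3789]
eef_rot: [-0.001, 0.939, 0.345, -0.001]
wrist_force: [0.8, -0.0, 0.7]
opening: 0.701
grasp_force: 0.0
```

Run:
```python
from h import *
import json
st(); o=sensors.get_obs(); im=snap('wrist','w7')
json.dump([list(o['eef_pos']),list(o['eef_rot'])],open('w7.json','w'))
```

```text
20.62 [ 0.4497 -0.191   0.3789] psi -49.62 open 0.701 F [ 0.8 -0.   0.7]
```

View pics/w7.png

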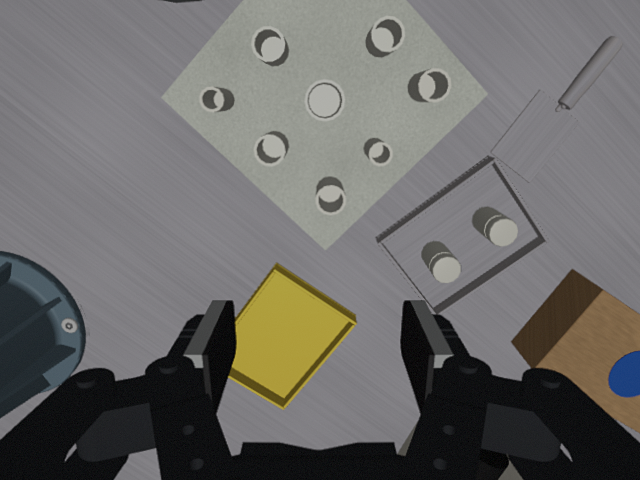

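All eight open vials stand on the paper: wide at (324,100), slim at (215,99) and (377,152), right size at (270,46), (386,37), (430,86), (271,149) and (330,195). Both used vials are upright in the tray at (443,262) and (497,225).

```bash
cat > det.py <<'E'
from h import *
from scipy.optimize import minimize
np.set_printoptions(precision=4,suppress=True)
def hull(c,x,y,r,o,z0=0,h=.06):
    a=np.linspace(0,2*np.pi,48)
    return w2px(c,np.concatenate([np.c_[x+r*np.cos(a),y+r*np.sin(a),np.full(48,z)] for z in (z0,z0+h)]),o)
def sil(c,p,o,shape):
    m=np.zeros(shape,np.uint8); cv2.fillConvexPoly(m,cv2.convexHull(np.round(hull(c,*p,o)*64).astype(np.int32)),1,shift=6); return m
def detect(im,c,o,roi):
    g=cv2.GaussianBlur(im,(3,3),0).astype(int); x0,y0,x1,y1=roi
    lab=cv2.cvtColor(cv2.GaussianBlur(im,(3,3),0),cv2.COLOR_BGR2LAB).astype(int)
    # paper: greenish (a<~125) ; vial = within paper hull but not paper colour
    y=im[...,1].astype(int)-im[...,0]; pap=np.zeros(im.shape[:2],np.uint8)
    L=lab[...,0]; ref=np.median(L[y>8]); pp=((y>8)&(abs(L-ref)<25)).astype(np.uint8)
    pp=cv2.morphologyEx(pp,cv2.MORPH_OPEN,np.ones((3,3)))
    n,l,s,_=cv2.connectedComponentsWithStats(pp); k=1+np.argmax(s[1:,4]); pp=(l==k).astype(np.uint8)
    cs,_=cv2.findContours(pp,cv2.RETR_EXTERNAL,cv2.CHAIN_APPROX_NONE); H=cv2.convexHull(np.concatenate(cs))
    cv2.fillConvexPoly(pap,H,1); return ref,pp,pap
E
python3 - <<'E'
from det import *
import json; j=json.load(open('w7.json')); o={'eef_pos':j[0],'eef_rot':j[1]}
im=cv2.imread('pics/w7.png')
for n,(u,v) in dict(paper=(300,150),rim=(313,112),bench=(140,60),inside=(324,100),vialside=(330,183)).items(): print(n,im[v-1:v+2,u-1:u+2].mean((0,1)))
g=px2w('wrist',[(269,46),(387,36),(324,100),(430,86),(213,99),(271,149),(377,152),(330,196)],.06,o); print(g)
c=cv2.cvtColor(im,cv2.COLOR_BGR2GRAY)
up=cv2.resize(im[0:230,170:490],None,fx=2.5,fy=2.5,interpolation=cv2.INTER_CUBIC); cv2.imwrite('pics/c7.png',up)
E
```

```text
paper [144.2222 152.     149.1111]
rim [134.     139.7778 139.2222]
bench [128.1111 124.1111 125.5556]
inside [170.4444 175.8889 175.2222]
vialside [80.     84.8889 85.2222]
[[ 0.5155 -0.0682  0.06  ]
 [ 0.5991 -0.1519  0.06  ]
 [ 0.5114 -0.1444  0.06  ]
 [ 0.5929 -0.218   0.06  ]
 [ 0.4379 -0.0558  0.06  ]
 [ 0.4367 -0.134   0.06  ]
 [ 0.5076 -0.2221  0.06  ]
 [ 0.4388 -0.2153  0.06  ]]
```

View pics/c7.png

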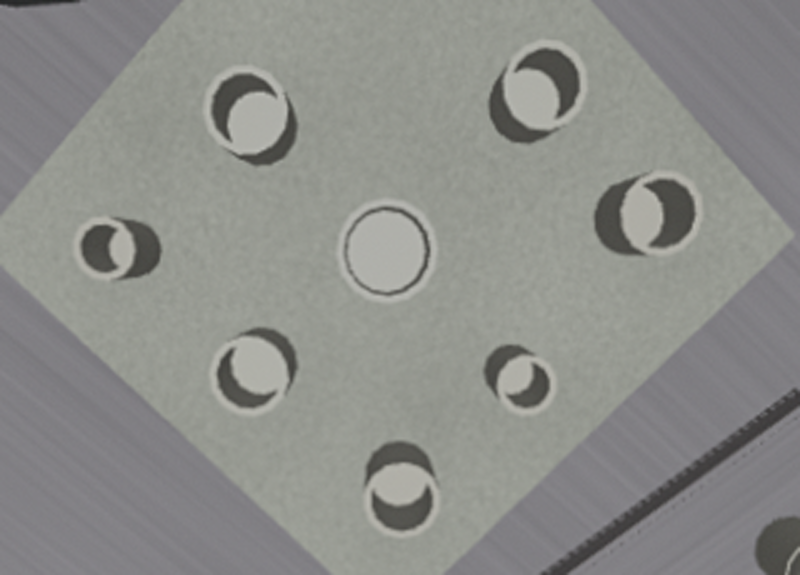

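```bash
cat > chk.py <<'E'
from det import *
import json
V=json.load(open('V.json'))
def chk(name):
    a=snap('side',name); r=cv2.imread('pics/side0.png')
    d=cv2.absdiff(cv2.GaussianBlur(a,(5,5),0),cv2.GaussianBlur(r,(5,5),0)).max(2)
    for k,(x,y) in V.items():
        p=w2px('side',[[x,y,0],[x,y,.06]]); u0,u1=int(p[:,0].min()-14),int(p[:,0].max()+14); v0,v1=int(p[:,1].min()-8),int(p[:,1].max()+10)
        q=d[v0:v1,u0:u1]; print(k,int((q>25).sum()),end='; ')
    print()
E
python3 - <<'E'
from det import *
import json; j=json.load(open('w7.json')); o={'eef_pos':j[0],'eef_rot':j[1]}
n=['A','B','W','D','S','F','G','H']
p=np.array([(246,110),(545,85),(387,250),(660,213),(104,247),(250,374),(525,382),(402,498)])/2.5+[170,0]
g=px2w('wrist',p,.06,o)[:,:2]-[.001,0]; V={k:list(v) for k,v in zip(n,g)}; json.dump(V,open('V.json','w')); print(g)
from chk import *
chk('s2')
plan((*V['A'],.15,-49.5),(*V['A'],.027,-49.5))
E
```

```text
[[ 0.5155 -0.0666]
 [ 0.6002 -0.1514]
 [ 0.5109 -0.145 ]
 [ 0.5952 -0.2205]
 [ 0.4362 -0.0546]
 [ 0.4345 -0.1336]
 [ 0.5081 -0.2251]
 [ 0.4356 -0.2183]]
A 0; B 0; W 0; D 0; S 0; F 0; G 0; H 0; 
130.8  -51.7  229.3 | -0.002  0.001  -0.002
130.9  -51.5  352.3 | -0.002  0.001  -0.002
```

>>> {"op": "carry_out", "data": {
  "deltas": "30 -12 50 0 0 0 0.3; 60 -25 100 0 0 0 0.3; 95 -38 150 0 0 0 0.3; 131 -52 200 0 0 0 0.3; 131 -52 240 0 0 0 0.3; 131 -52 280 0 0 0 0.3; 131 -52 315 0 0 0 0.3; 131 -52 340 0 0 0 0.3; 131 -52 352 0 0 0 0.3; 131 -52 352 0 0 0 0.3; 131 -52 352 0 0 0 0.3"
}}

```text
time_s: 22.1
eef_pos: [0.5166, -0.0661, 0.0292]
eef_rot: [0.001, 0.938, 0.346, 0.001]
wrist_force: [-0.1, -0.0, 1.0]
opening: 0.702
grasp_force: 0.0
```

>>> {"op": "carry_out", "data": {
  "deltas": "0 0 0 0 0 0 1; 0 0 0 0 0 0 1; 0 0 0 0 0 0 1; 0 0 0 0 0 0 1"
}}

```text
time_s: 22.6
eef_pos: [0.5166, -0.066, 0.0295]
eef_rot: [0.001, 0.938, 0.346, 0.001]
wrist_force: [-1.1, 0.6, 6.3]
opening: 0.377
grasp_force: 59.3
```

Run:
```python
from h import *
st(); plan((.5155,-.0666,.13,-49.5),(.5992,.1913,.13,-49.5),(.5992,.1913,.082,-49.5))
```

```text
22.6 [ 0.5166 -0.066   0.0295] psi -49.55 open 0.377 F [-1.1  0.6  6.3]
-1.1  -0.1  -100.5 | 0.002  -0.001  -0.001
229.9  -142.0  -100.6 | 0.002  -0.001  -0.001
229.8  -142.1  -52.6 | 0.002  -0.001  -0.001
```

>>> {"op": "carry_out", "data": {
  "deltas": "0 0 -50 0 0 0 1; 0 0 -100 0 0 0 1; 38 -24 -100 0 0 0 1; 77 -48 -100 0 0 0 1; 115 -71 -100 0 0 0 1; 154 -95 -100 0 0 0 1; 192 -118 -100 0 0 0 1; 220 -136 -100 0 0 0 1; 231 -142 -100 0 0 0 1; 231 -142 -75 0 0 0 1; 231 -142 -55 0 0 0 1; 231 -142 -52 0 0 0 1"
}}

```text
time_s: 24.1
eef_pos: [0.5977, 0.1913, 0.078]
eef_rot: [-0.0, 0.939, 0.345, -0.002]
wrist_force: [-1.0, 0.3, 0.1]
opening: 0.381
grasp_force: 59.8
```

>>> {"op": "carry_out", "data": {
  "deltas": "0 0 0 0 0 0 1; 0 0 0 0 0 0 1"
}}

```text
time_s: 24.35
eef_pos: [0.6002, 0.192, 0.0813]
eef_rot: [0.0, 0.938, 0.345, 0.001]
wrist_force: [0.1, 0.4, -0.9]
opening: 0.379
grasp_force: 59.8
```

Run:
```python
from h import *
st(); plan((.6000,.1919,.080,-49.5),(.6000,.1919,.0600,-49.5)); snap('wrist','w8')
```

```text
24.35 [0.6002 0.192  0.0813] psi -49.58 open 0.379 F [ 0.1  0.4 -0.9]
-0.2  -0.0  1.3 | 0.001  -0.001  -0.001
-0.2  -0.0  21.3 | 0.001  -0.001  -0.001
```

View pics/w8.png

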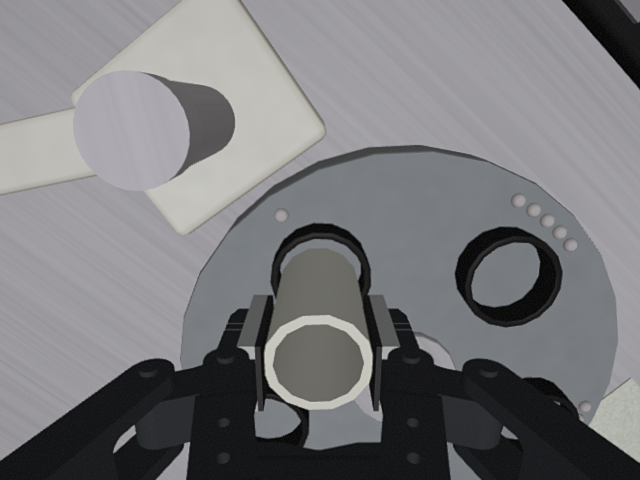

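The vial is held over cup 1 (rim centre about (321,265)) and lines up sideways. I'll lower it.

>>> {"op": "carry_out", "data": {
  "deltas": "0 0 4 0 0 0 1; 0 0 8 0 0 0 1; 0 0 11 0 0 0 1; 0 0 14 0 0 0 1; 0 0 17 0 0 0 1; 0 0 20 0 0 0 1; 0 0 21 0 0 0 1; 0 0 21 0 0 0 1"
}}

```text
time_s: 25.4
eef_pos: [0.5995, 0.1923, 0.0595]
eef_rot: [0.0, 0.938, 0.346, 0.0]
wrist_force: [-1.5, -1.0, 2.7]
opening: 0.385
grasp_force: 60.2
```

>>> {"op": "carry_out", "data": {
  "deltas": "0 0 0 0 0 0 0.5; 0 0 0 0 0 0 0.3; 0 0 0 0 0 0 0.3; 0 0 -30 0 0 0 0.3; 0 0 -70 0 0 0 0.3; 0 0 -110 0 0 0 0.3; 0 0 -110 0 0 0 0.3; 0 0 -110 0 0 0 0.3"
}}

```text
time_s: 26.4
eef_pos: [0.599, 0.1921, 0.1688]
eef_rot: [-0.0, 0.938, 0.346, -0.0]
wrist_force: [-0.7, 0.6, 0.3]
opening: 0.7
grasp_force: 0.0
```

Run:
```python
from chk import *
st(); chk('s3'); plan((*V['B'],.17,-49.5),(*V['B'],.028,-49.5))
```

```text
26.4 [0.599  0.1921 0.1688] psi -49.56 open 0.7 F [-0.7  0.6  0.3]
A 391; B 0; W 16; D 0; S 0; F 0; G 0; H 0; 
-221.5  262.5  -2.0 | -0.001  0.002  -0.001
-221.3  262.7  140.0 | -0.001  0.002  -0.001
```

>>> {"op": "carry_out", "data": {
  "deltas": "-33 39 0 0 0 0 0.3; -66 78 0 0 0 0 0.3; -100 118 0 0 0 0 0.3; -133 157 0 0 0 0 0.3; -166 196 0 0 0 0 0.3; -200 237 0 0 0 0 0.3; -221 262 0 0 0 0 0.3; -221 262 40 0 0 0 0.3; -221 262 80 0 0 0 0.3; -221 262 115 0 0 0 0.3; -221 262 135 0 0 0 0.3; -221 262 140 0 0 0 0.3"
}}

```text
time_s: 27.95
eef_pos: [0.5998, -0.1499, 0.0272]
eef_rot: [-0.001, 0.938, 0.346, -0.001]
wrist_force: [0.9, 0.2, -0.2]
opening: 0.701
grasp_force: 0.0
```

>>> {"op": "carry_out", "data": {
  "deltas": "0 0 0 0 0 0 0.3; 0 0 0 0 0 0 0.3; 0 0 0 0 0 0 1; 0 0 0 0 0 0 1; 0 0 0 0 0 0 1; 0 0 0 0 0 0 1"
}}

```text
time_s: 28.7
eef_pos: [0.6019, -0.1509, 0.0305]
eef_rot: [0.001, 0.938, 0.346, 0.001]
wrist_force: [-1.4, 0.6, 6.8]
opening: 0.381
grasp_force: 59.4
```

```bash
cat >> chk.py <<'E'
POC={1:(.5992,.1913),2:(.517,.1593),3:(.522,.0713),4:(.6073,.0489),5:(.655,.123)}
def carry(v,n):
    "after grip: offsets compensated along tool x"
    st(); o=sensors.get_obs(); p=np.array(o['eef_pos']); a=np.radians(-49.5+90); ux=np.array([np.cos(a),np.sin(a)])
    e=(np.array(V[v])-p[:2])@ux; t=np.array(POC[n])-e*ux; print('e',round(e*1000,1)); z=p[2]
    plan((*t,z+.1,-49.5),(*t,z+.052,-49.5)); print('target',t,'seat z',z+.03)
E
python3 - <<'E'
from chk import *
carry('B',2)
E
```

```text
28.7 [ 0.6019 -0.1509  0.0305] psi -49.56 open 0.381 F [-1.4  0.6  6.8]
e -1.7
138.3  -291.0  -100.4 | 0.002  -0.001  -0.001
138.3  -291.1  -52.4 | 0.002  -0.001  -0.001
target [0.5183 0.1604] seat z 0.060492008082403195
```

>>> {"op": "carry_out", "data": {
  "deltas": "0 0 -50 0 0 0 1; 0 0 -100 0 0 0 1; 20 -42 -100 0 0 0 1; 42 -88 -100 0 0 0 1; 64 -134 -100 0 0 0 1; 86 -180 -100 0 0 0 1; 108 -226 -100 0 0 0 1; 128 -268 -100 0 0 0 1; 138 -291 -100 0 0 0 1; 138 -291 -75 0 0 0 1; 138 -291 -55 0 0 0 1; 138 -291 -52 0 0 0 1"
}}

```text
time_s: 30.2
eef_pos: [0.5159, 0.1605, 0.0798]
eef_rot: [-0.0, 0.938, 0.346, -0.002]
wrist_force: [0.2, -0.5, -0.4]
opening: 0.385
grasp_force: 59.8
```

>>> {"op": "carry_out", "data": {
  "deltas": "0 0 0 0 0 0 1; 0 0 0 0 0 0 1; 0 0 0 0 0 0 1"
}}

```text
time_s: 30.58
eef_pos: [0.518, 0.1604, 0.0821]
eef_rot: [0.0, 0.938, 0.346, 0.001]
wrist_force: [0.8, -0.5, -1.4]
opening: 0.381
grasp_force: 59.8
```

Run:
```python
from h import *
st(); plan((.5183,.1604,.0605,-49.5))
```

```text
30.57 [0.518  0.1604 0.0821] psi -49.57 open 0.381 F [ 0.8 -0.5 -1.4]
0.2  0.2  21.6 | 0.001  -0.001  -0.001
```

>>> {"op": "carry_out", "data": {
  "deltas": "0 0 4 0 0 0 1; 0 0 8 0 0 0 1; 0 0 11 0 0 0 1; 0 0 14 0 0 0 1; 0 0 17 0 0 0 1; 0 0 20 0 0 0 1; 0 0 22 0 0 0 1; 0 0 22 0 0 0 1"
}}

```text
time_s: 31.58
eef_pos: [0.5178, 0.1606, 0.0605]
eef_rot: [0.0, 0.938, 0.346, 0.0]
wrist_force: [-3.5, -0.6, 9.6]
opening: 0.381
grasp_force: 60.9
```

>>> {"op": "carry_out", "data": {
  "deltas": "0 0 0 0 0 0 0.5; 0 0 0 0 0 0 0.3; 0 0 0 0 0 0 0.3; 0 0 -30 0 0 0 0.3; 0 0 -70 0 0 0 0.3; 0 0 -110 0 0 0 0.3; 0 0 -110 0 0 0 0.3; 0 0 -110 0 0 0 0.3"
}}

```text
time_s: 32.58
eef_pos: [0.517, 0.1604, 0.1687]
eef_rot: [-0.0, 0.938, 0.346, -0.0]
wrist_force: [0.4, -0.1, -1.0]
opening: 0.7
grasp_force: 0.0
```

Run:
```python
from chk import *
chk('s4')
st();plan((*V['D'],.17,-49.5),(*V['D'],.028,-49.5))
```

```text
A 389; B 458; W 15; D 27; S 0; F 0; G 0; H 0; 
32.62 [0.5166 0.1604 0.1681] psi -49.56 open 0.7 F [-0.5  0.5 -0.3]
-187.2  340.9  -2.0 | -0.001  0.002  -0.001
-187.0  341.1  140.0 | -0.001  0.002  -0.001
```

>>> {"op": "carry_out", "data": {
  "deltas": "-23 42 0 0 0 0 0.3; -48 88 0 0 0 0 0.3; -73 134 0 0 0 0 0.3; -98 180 0 0 0 0 0.3; -123 226 0 0 0 0 0.3; -148 270 0 0 0 0 0.3; -173 315 0 0 0 0 0.3; -187 341 10 0 0 0 0.3; -187 341 60 0 0 0 0.3; -187 341 105 0 0 0 0.3; -187 341 132 0 0 0 0.3; -187 341 140 0 0 0 0.3"
}}

```text
time_s: 34.12
eef_pos: [0.5936, -0.2189, 0.0252]
eef_rot: [-0.003, 0.938, 0.346, -0.002]
wrist_force: [0.4, 0.6, -0.6]
opening: 0.703
grasp_force: 0.0
```

>>> {"op": "carry_out", "data": {
  "deltas": "0 0 0 0 0 0 0.3; 0 0 0 0 0 0 0.3; 0 0 0 0 0 0 1; 0 0 0 0 0 0 1; 0 0 0 0 0 0 1; 0 0 0 0 0 0 1"
}}

```text
time_s: 34.88
eef_pos: [0.5972, -0.2209, 0.0308]
eef_rot: [0.001, 0.938, 0.346, 0.001]
wrist_force: [-1.2, 0.0, 6.9]
opening: 0.381
grasp_force: 59.5
```

Run:
```python
from chk import *
carry('D',3)
```

```text
34.88 [ 0.5972 -0.2209  0.0308] psi -49.56 open 0.381 F [-1.2  0.   6.9]
e -1.3
133.7  -271.0  -100.5 | 0.002  -0.001  -0.001
133.6  -271.1  -52.5 | 0.002  -0.001  -0.001
target [0.523  0.0722] seat z 0.060778883803262435
```

>>> {"op": "carry_out", "data": {
  "deltas": "0 0 -50 0 0 0 1; 0 0 -100 0 0 0 1; 20 -40 -100 0 0 0 1; 41 -83 -100 0 0 0 1; 62 -126 -100 0 0 0 1; 83 -168 -100 0 0 0 1; 104 -211 -100 0 0 0 1; 124 -251 -100 0 0 0 1; 133.5 -271 -100 0 0 0 1; 133.5 -271 -75 0 0 0 1; 133.5 -271 -55 0 0 0 1; 133.5 -271 -52 0 0 0 1"
}}

```text
time_s: 36.38
eef_pos: [0.5207, 0.0727, 0.0799]
eef_rot: [-0.001, 0.938, 0.346, -0.001]
wrist_force: [-0.2, -1.2, -0.9]
opening: 0.378
grasp_force: 59.8
```

>>> {"op": "carry_out", "data": {
  "deltas": "0 0 0 0 0 0 1; 0 0 0 0 0 0 1; 0 0 0 0 0 0 1"
}}

```text
time_s: 36.75
eef_pos: [0.5227, 0.0723, 0.0821]
eef_rot: [0.0, 0.938, 0.346, 0.001]
wrist_force: [-0.6, 0.3, -0.6]
opening: 0.378
grasp_force: 59.8
```

Run:
```python
from h import *
st(); plan((.523,.0722,.0608,-49.5))
```

```text
36.75 [0.5227 0.0723 0.0821] psi -49.57 open 0.378 F [-0.6  0.3 -0.6]
0.1  0.3  21.3 | 0.001  -0.001  -0.001
```

>>> {"op": "carry_out", "data": {
  "deltas": "0 0 4 0 0 0 1; 0 0 8 0 0 0 1; 0 0 11 0 0 0 1; 0 0 14 0 0 0 1; 0 0 17 0 0 0 1; 0 0 20 0 0 0 1; 0 0 21.5 0 0 0 1; 0 0 21.5 0 0 0 1"
}}

```text
time_s: 37.75
eef_pos: [0.5224, 0.0725, 0.0607]
eef_rot: [0.0, 0.938, 0.346, 0.0]
wrist_force: [-3.7, 0.1, 8.0]
opening: 0.382
grasp_force: 60.9
```

>>> {"op": "carry_out", "data": {
  "deltas": "0 0 0 0 0 0 0.5; 0 0 0 0 0 0 0.3; 0 0 0 0 0 0 0.3; 0 0 -30 0 0 0 0.3; 0 0 -70 0 0 0 0.3; 0 0 -110 0 0 0 0.3; 0 0 -110 0 0 0 0.3; 0 0 -110 0 0 0 0.3"
}}

```text
time_s: 38.75
eef_pos: [0.5217, 0.0725, 0.1692]
eef_rot: [-0.0, 0.938, 0.346, -0.0]
wrist_force: [0.3, 0.3, 0.5]
opening: 0.698
grasp_force: 0.0
```

Run:
```python
from chk import *
chk('s5')
st();plan((*V['F'],.17,-49.5),(*V['F'],.028,-49.5))
```

```text
A 398; B 511; W 17; D 547; S 0; F 0; G 0; H 0; 
38.8 [0.5213 0.0725 0.1686] psi -49.56 open 0.702 F [-0.4 -0.6 -0.6]
-199.7  100.6  -1.3 | -0.001  0.001  -0.001
-199.5  100.8  140.7 | -0.001  0.001  -0.001
```

>>> {"op": "carry_out", "data": {
  "deltas": "-40 20 0 0 0 0 0.3; -85 43 0 0 0 0 0.3; -130 65 0 0 0 0 0.3; -175 88 0 0 0 0 0.3; -200 100.5 0 0 0 0 0.3; -200 100.5 40 0 0 0 0.3; -200 100.5 80 0 0 0 0.3; -200 100.5 115 0 0 0 0.3; -200 100.5 135 0 0 0 0.3; -200 100.5 140 0 0 0 0.3; -200 100.5 140 0 0 0 0.3; -200 100.5 140 0 0 0 0.3"
}}

```text
time_s: 40.3
eef_pos: [0.4357, -0.1341, 0.0305]
eef_rot: [0.001, 0.938, 0.346, 0.0]
wrist_force: [-0.3, -0.2, -0.1]
opening: 0.697
grasp_force: 0.0
```

>>> {"op": "carry_out", "data": {
  "deltas": "0 0 0 0 0 0 1; 0 0 0 0 0 0 1; 0 0 0 0 0 0 1; 0 0 0 0 0 0 1"
}}

```text
time_s: 40.8
eef_pos: [0.4357, -0.1341, 0.0307]
eef_rot: [0.001, 0.938, 0.346, 0.0]
wrist_force: [-1.3, 0.2, 6.4]
opening: 0.378
grasp_force: 59.1
```

Run:
```python
from chk import *
carry('F',4)
```

```text
40.8 [ 0.4357 -0.1341  0.0307] psi -49.56 open 0.378 F [-1.3  0.2  6.4]
e -0.6
249.9  -27.8  -99.9 | 0.001  -0.000  -0.001
249.9  -27.9  -51.9 | 0.001  -0.000  -0.001
target [0.6077 0.0493] seat z 0.06073782621077385
```

>>> {"op": "carry_out", "data": {
  "deltas": "0 0 -50 0 0 0 1; 0 0 -100 0 0 0 1; 38 -4 -100 0 0 0 1; 80 -9 -100 0 0 0 1; 122 -14 -100 0 0 0 1; 164 -18 -100 0 0 0 1; 206 -23 -100 0 0 0 1; 240 -27 -100 0 0 0 1; 250 -28 -100 0 0 0 1; 250 -28 -75 0 0 0 1; 250 -28 -55 0 0 0 1; 250 -28 -52 0 0 0 1"
}}

```text
time_s: 42.3
eef_pos: [0.6052, 0.0493, 0.0797]
eef_rot: [-0.001, 0.938, 0.345, -0.002]
wrist_force: [0.9, -0.3, -0.3]
opening: 0.379
grasp_force: 59.7
```

>>> {"op": "carry_out", "data": {
  "deltas": "0 0 0 0 0 0 1; 0 0 0 0 0 0 1; 0 0 0 0 0 0 1"
}}

```text
time_s: 42.68
eef_pos: [0.6078, 0.0496, 0.0827]
eef_rot: [0.0, 0.938, 0.346, 0.001]
wrist_force: [-0.1, 0.6, -0.3]
opening: 0.381
grasp_force: 59.7
```

Run:
```python
from h import *
st(); plan((.6077,.0493,.0607,-49.5))
```

```text
42.67 [0.6078 0.0496 0.0827] psi -49.57 open 0.381 F [-0.1  0.6 -0.3]
-0.2  0.2  22.0 | 0.001  -0.001  -0.001
```

>>> {"op": "carry_out", "data": {
  "deltas": "0 0 4 0 0 0 1; 0 0 8 0 0 0 1; 0 0 11 0 0 0 1; 0 0 14 0 0 0 1; 0 0 17 0 0 0 1; 0 0 20 0 0 0 1; 0 0 22 0 0 0 1; 0 0 22 0 0 0 1"
}}

```text
time_s: 43.68
eef_pos: [0.6073, 0.0498, 0.0608]
eef_rot: [0.0, 0.938, 0.346, 0.0]
wrist_force: [-4.4, 0.7, 7.4]
opening: 0.379
grasp_force: 60.4
```

>>> {"op": "carry_out", "data": {
  "deltas": "0 0 0 0 0 0 0.5; 0 0 0 0 0 0 0.3; 0 0 0 0 0 0 0.3; 0 0 -30 0 0 0 0.3; 0 0 -70 0 0 0 0.3; 0 0 -110 0 0 0 0.3; 0 0 -110 0 0 0 0.3; 0 0 -110 0 0 0 0.3"
}}

```text
time_s: 44.68
eef_pos: [0.6068, 0.0498, 0.1692]
eef_rot: [-0.0, 0.938, 0.346, -0.0]
wrist_force: [0.5, -0.4, -0.7]
opening: 0.699
grasp_force: 0.0
```

Run:
```python
from chk import *
chk('s6')
st();plan((*V['H'],.17,-49.5),(*V['H'],.028,-49.5))
```

```text
A 398; B 512; W 16; D 549; S 33; F 478; G 0; H 0; 
44.73 [0.6063 0.0498 0.1684] psi -49.56 open 0.701 F [-0.  -0.9 -0.6]
-303.8  93.4  -1.3 | -0.002  0.002  -0.001
-303.6  93.6  140.7 | -0.002  0.002  -0.001
```

>>> {"op": "carry_out", "data": {
  "deltas": "-40 12 0 0 0 0 0.3; -85 26 0 0 0 0 0.3; -130 40 0 0 0 0 0.3; -175 54 0 0 0 0 0.3; -220 68 0 0 0 0 0.3; -265 82 0 0 0 0 0.3; -304 93.5 0 0 0 0 0.3; -304 93.5 40 0 0 0 0.3; -304 93.5 80 0 0 0 0.3; -304 93.5 115 0 0 0 0.3; -304 93.5 135 0 0 0 0.3; -304 93.5 140 0 0 0 0.3"
}}

```text
time_s: 46.22
eef_pos: [0.4345, -0.217, 0.0272]
eef_rot: [-0.002, 0.938, 0.346, -0.001]
wrist_force: [1.1, -0.1, 0.7]
opening: 0.699
grasp_force: 0.0
```

>>> {"op": "carry_out", "data": {
  "deltas": "0 0 0 0 0 0 0.3; 0 0 0 0 0 0 0.3; 0 0 0 0 0 0 1; 0 0 0 0 0 0 1; 0 0 0 0 0 0 1; 0 0 0 0 0 0 1"
}}

```text
time_s: 46.98
eef_pos: [0.4371, -0.2191, 0.0308]
eef_rot: [0.001, 0.938, 0.346, 0.0]
wrist_force: [-1.2, 0.1, 5.9]
opening: 0.381
grasp_force: 59.3
```

Run:
```python
from chk import *
carry('H',5)
```

```text
46.98 [ 0.4371 -0.2191  0.0308] psi -49.56 open 0.381 F [-1.2  0.1  5.9]
e -0.6
388.4  -118.8  -100.1 | 0.002  -0.000  -0.001
388.4  -118.9  -52.1 | 0.002  -0.000  -0.001
target [0.6555 0.1234] seat z 0.0607858653179084
```

>>> {"op": "carry_out", "data": {
  "deltas": "0 0 -50 0 0 0 1; 0 0 -105 0 0 0 1; 40 -12 -125 0 0 0 1; 85 -26 -125 0 0 0 1; 130 -40 -125 0 0 0 1; 175 -54 -125 0 0 0 1; 220 -67 -125 0 0 0 1; 265 -81 -125 0 0 0 1; 310 -95 -125 0 0 0 1; 355 -109 -125 0 0 0 1; 388.5 -119 -125 0 0 0 1; 388.5 -119 -125 0 0 0 1"
}}

```text
time_s: 48.48
eef_pos: [0.6554, 0.1262, 0.1545]
eef_rot: [-0.0, 0.938, 0.347, 0.0]
wrist_force: [-0.3, 0.9, -1.3]
opening: 0.381
grasp_force: 59.7
```

>>> {"op": "carry_out", "data": {
  "deltas": "0 0 0 0 0 0 1; 0 0 30 0 0 0 1; 0 0 60 0 0 0 1; 0 0 72 0 0 0 1; 0 0 72 0 0 0 1; 0 0 72 0 0 0 1"
}}

```text
time_s: 49.22
eef_pos: [0.6559, 0.1236, 0.0844]
eef_rot: [0.0, 0.938, 0.345, 0.001]
wrist_force: [-0.2, 0.0, -0.2]
opening: 0.382
grasp_force: 59.7
```

Run:
```python
from h import *
st(); plan((.6555,.1234,.0607,-49.5))
```

```text
49.23 [0.6559 0.1236 0.0844] psi -49.58 open 0.382 F [-0.2  0.  -0.2]
-0.5  -0.2  23.7 | 0.002  -0.002  -0.001
```

>>> {"op": "carry_out", "data": {
  "deltas": "0 0 5 0 0 0 1; 0 0 9 0 0 0 1; 0 0 12 0 0 0 1; 0 0 15 0 0 0 1; 0 0 18 0 0 0 1; 0 0 21 0 0 0 1; 0 0 23.5 0 0 0 1; 0 0 23.5 0 0 0 1"
}}

```text
time_s: 50.22
eef_pos: [0.6552, 0.1241, 0.0608]
eef_rot: [0.0, 0.938, 0.346, 0.0]
wrist_force: [-4.1, -0.2, 8.9]
opening: 0.383
grasp_force: 60.5
```

>>> {"op": "carry_out", "data": {
  "deltas": "0 0 0 0 0 0 0.5; 0 0 0 0 0 0 0.3; 0 0 0 0 0 0 0.3; 0 0 -30 0 0 0 0.3; 0 0 -70 0 0 0 0.3; 0 0 -120 0 0 0 0.3; 0 0 -170 0 0 0 0.3; 0 0 -170 0 0 0 0.3; 0 0 -170 0 0 0 0.3"
}}

```text
time_s: 51.35
eef_pos: [0.6546, 0.1239, 0.2286]
eef_rot: [-0.0, 0.938, 0.346, -0.0]
wrist_force: [-0.3, 0.2, -0.4]
opening: 0.701
grasp_force: 0.0
```

Run:
```python
from chk import *
chk('s7')
P=np.array([.6215,.2747])
st();plan((.5585,.327,.23,58))
```

```text
A 389; B 495; W 15; D 526; S 32; F 463; G 0; H 501; 
51.4 [0.654  0.1239 0.2275] psi -49.56 open 0.7 F [ 0.2  0.3 -0.2]
59.0  -216.5  -2.3 | -0.003  -0.000  -1.877
```

>>> {"op": "carry_out", "data": {
  "deltas": "6 -20 0 0 0 -0.18 0; 12 -40 0 0 0 -0.36 0; 18 -62 0 0 0 -0.54 0; 24 -84 0 0 0 -0.72 0; 30 -106 0 0 0 -0.9 0; 36 -128 0 0 0 -1.08 0; 42 -150 0 0 0 -1.26 0; 48 -172 0 0 0 -1.44 0; 54 -195 0 0 0 -1.62 0; 59 -217 0 0 0 -1.78 0; 59 -217 0 0 0 -1.88 0; 59 -217 0 0 0 -1.88 0"
}}

```text
time_s: 52.9
eef_pos: [0.558, 0.3273, 0.227]
eef_rot: [-0.001, 0.275, 0.962, -0.001]
wrist_force: [0.4, -0.0, -0.2]
opening: 0.999
grasp_force: 0.0
```

>>> {"op": "carry_out", "data": {
  "deltas": "0 0 0 0 0 0 0; 0 0 0 0 0 0 0; 0 0 0 0 0 0 0"
}}

```text
time_s: 53.28
eef_pos: [0.5592, 0.3271, 0.2292]
eef_rot: [-0.0, 0.275, 0.961, -0.0]
wrist_force: [1.1, -0.6, 0.3]
opening: 0.998
grasp_force: 0.0
```

Run:
```python
from chk import *
st(); snap('wrist','w9')
plan((.555,.328,.17,58),(.555,.328,.13,58))
```

```text
53.27 [0.5592 0.3271 0.2292] psi 58.1 open 0.998 F [ 1.1 -0.6  0.3]
4.1  -1.5  59.3 | 0.000  0.000  0.002
4.1  -1.5  99.3 | 0.000  0.000  0.002
```

View pics/w9.png

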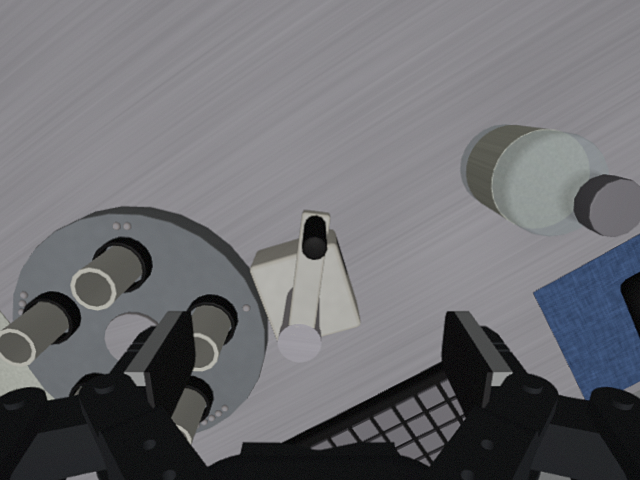

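The handle top is at (315,245), with the arm out at its stop. The visible pockets are loaded and the bottle is well clear. I'll compute the handle position, then cage it.

Run:
```python
from chk import *
h=px2w('wrist',[(315,245)],.16)[0]; p=px2w('wrist',[(300,343)],.114)[0]; print(h,p,np.linalg.norm((h-p)[:2]),np.degrees(np.arctan2(*(h-p)[1::-1])))
plan((*h[:2],.13,58))
```

```text
[0.5544 0.3286 0.16  ] [0.6224 0.2736 0.114 ] 0.08746284230591733 141.01330761292664
4.9  -1.3  99.3 | 0.000  0.000  0.002
```

>>> {"op": "carry_out", "data": {
  "deltas": "4 -1 30 0 0 0 0; 4 -1 60 0 0 0 0; 4 -1 85 0 0 0 0; 4 -1 98 0 0 0 0; 4 -1 98 0 0 0 0; 4 -1 98 0 0 0 0.76; 4 -1 98 0 0 0 0.76; 4 -1 98 0 0 0 0.76; 4 -1 98 0 0 0 0.76; 4 -1 98 0 0 0 0.76"
}}

```text
time_s: 54.58
eef_pos: [0.5552, 0.3287, 0.1314]
eef_rot: [0.0, 0.274, 0.962, 0.0]
wrist_force: [-0.6, -0.2, -0.1]
opening: 0.242
grasp_force: 0.0
```

```bash
cat > arc.py <<'E'
from chk import *
def arc(ths,lo=58,hi=165,P=(.6215,.2743)):
    st(); L=[]
    for th in ths:
        t=np.radians(th); L.append((*(np.array(P)+.085*np.array([np.cos(t),np.sin(t)])),.1315,np.clip(th+270,lo,hi)))
    plan(*L)
E
python3 - <<'E'
from arc import *
arc(np.arange(-211,-120,8))
E
```

```text
54.58 [0.5552 0.3287 0.1314] psi 58.16 open 0.242 F [-0.6 -0.2 -0.1]
-0.0  -12.5  -0.1 | 0.000  0.000  -0.015
-1.0  -24.3  -0.1 | 0.000  0.000  -0.154
-3.7  -35.8  -0.1 | 0.000  0.000  -0.294
-7.9  -46.9  -0.1 | 0.000  0.000  -0.434
-13.6  -57.3  -0.1 | 0.000  0.000  -0.573
-20.7  -66.8  -0.1 | 0.000  0.000  -0.713
-29.1  -75.2  -0.1 | 0.000  0.000  -0.853
-38.5  -82.4  -0.1 | 0.000  0.000  -0.992
-48.9  -88.1  -0.1 | 0.000  0.000  -1.132
-59.9  -92.4  -0.1 | 0.000  0.000  -1.271
-71.5  -95.1  -0.1 | 0.000  0.000  -1.411
-83.3  -96.2  -0.1 | 0.000  0.000  -1.551
```

>>> {"op": "carry_out", "data": {
  "deltas": "0 -12.5 0 0 0 -0.02 0.76; -1 -24.3 0 0 0 -0.15 0.76; -3.7 -35.8 0 0 0 -0.29 0.76; -7.9 -46.9 0 0 0 -0.43 0.76; -13.6 -57.3 0 0 0 -0.57 0.76; -20.7 -66.8 0 0 0 -0.71 0.76; -29 -75.2 0 0 0 -0.85 0.76; -38.5 -82.4 0 0 0 -0.99 0.76; -49 -88 0 0 0 -1.13 0.76; -60 -92.4 0 0 0 -1.27 0.76; -71.5 -95 0 0 0 -1.41 0.76; -83.3 -96.2 0 0 0 -1.55 0.76"
}}

```text
time_s: 56.08
eef_pos: [0.5744, 0.2022, 0.131]
eef_rot: [-0.001, -0.479, 0.878, 0.0]
wrist_force: [-0.7, 0.7, 0.1]
opening: 0.241
grasp_force: 0.4
```

>>> {"op": "carry_out", "data": {
  "deltas": "0 0 0 0 0 0 0.76; 0 0 0 0 0 0 0.76"
}}

```text
time_s: 56.32
eef_pos: [0.5747, 0.2029, 0.1312]
eef_rot: [-0.0, -0.476, 0.88, 0.0]
wrist_force: [0.4, -0.1, 0.5]
opening: 0.242
grasp_force: 0.0
```

Run:
```python
from arc import *
arc([-115,-109,-105,-102.5,-100])
```

```text
56.33 [0.5747 0.2029 0.1312] psi 146.82 open 0.242 F [ 0.4 -0.1  0.5]
-1.3  -12.2  -0.3 | 0.000  -0.000  -0.143
-3.0  -20.9  -0.3 | 0.000  -0.000  -0.248
-4.7  -26.6  -0.3 | 0.000  -0.000  -0.317
-5.9  -30.1  -0.3 | 0.000  -0.000  -0.317
-7.3  -33.5  -0.3 | 0.000  -0.000  -0.317
```

>>> {"op": "carry_out", "data": {
  "deltas": "-1 -6 0 0 0 -0.07 0.76; -1.3 -12.2 0 0 0 -0.14 0.76; -3 -21 0 0 0 -0.25 0.76; -4.7 -26.6 0 0 0 -0.32 0.76; -5 -28 0 0 0 -0.32 0.76; -5.5 -29 0 0 0 -0.32 0.76; -5.5 -29 0 0 0 -0.32 0.76"
}}

```text
time_s: 57.2
eef_pos: [0.6022, 0.1919, 0.1312]
eef_rot: [-0.0, -0.61, 0.792, 0.0]
wrist_force: [-1.4, 1.3, 0.6]
opening: 0.238
grasp_force: 0.4
```

>>> {"op": "carry_out", "data": {
  "deltas": "0 -1.5 0 0 0 0 0.76; 0 -1.5 0 0 0 0 0.76; 0 -1.5 0 0 0 0 0.76"
}}

```text
time_s: 57.58
eef_pos: [0.604, 0.1914, 0.1313]
eef_rot: [0.0, -0.611, 0.792, -0.0]
wrist_force: [-0.7, -0.6, 0.6]
opening: 0.242
grasp_force: 0.3
```

>>> {"op": "carry_out", "data": {
  "deltas": "0 -1 0 0 0 0 0.76; 0 -2 0 0 0 0 0.76; 0 -2 0 0 0 0 0.76; 0 -2 0 0 0 0 0.76"
}}

```text
time_s: 58.08
eef_pos: [0.6042, 0.1913, 0.1311]
eef_rot: [-0.001, -0.611, 0.792, 0.001]
wrist_force: [-7.3, 1.8, 3.7]
opening: 0.239
grasp_force: 3.9
```

>>> {"op": "carry_out", "data": {
  "deltas": "0 -1 0 0 0 0 0.76; 0 -2 0 0 0 0 0.76; 0 -2 0 0 0 0 0.76; 0 -2 0 0 0 0 0.76"
}}

```text
time_s: 58.58
eef_pos: [0.6044, 0.1913, 0.131]
eef_rot: [-0.003, -0.611, 0.792, 0.003]
wrist_force: [-14.4, 1.2, 8.3]
opening: 0.241
grasp_force: 7.2
```

The arm is against its home stop, with force building and no further movement. Backing off, opening and rising.

>>> {"op": "carry_out", "data": {
  "deltas": "0 3 0 0 0 0 0.76; 0 6.5 0 0 0 0 0.76; 0 6.5 0 0 0 0 0.76; 0 6.5 0 0 0 0 0.4; 0 6.5 0 0 0 0 0; 0 6.5 0 0 0 0 0; 0 6.5 -20 0 0 0 0; 0 6.5 -50 0 0 0 0; 0 6.5 -90 0 0 0 0; 20 6.5 -140 0 0 0 0; 60 6.5 -190 0 0 0 0; 60 6.5 -190 0 0 0 0"
}}

```text
time_s: 60.08
eef_pos: [0.5885, 0.1322, 0.3287]
eef_rot: [0.004, -0.61, 0.792, -0.004]
wrist_force: [0.3, -0.3, 0.0]
opening: 0.999
grasp_force: 0.0
```

Run:
```python
from h import *
st(); a=snap('wrist','w10'); b=snap('side','s8'); plan((.35,.35,.35,167))
h=np.vstack([cv2.resize(a,(400,300)),cv2.resize(b[180:420,230:550],(400,300))]); c=snap('scene','z8')
cv2.imwrite('pics/m2.png',np.hstack([h,cv2.copyMakeBorder(cv2.resize(c[190:420,130:430],(400,307)),0,293,0,0,cv2.BORDER_CONSTANT)]))
```

```text
60.08 [0.5885 0.1322 0.3287] psi 165.17 open 0.999 F [ 0.3 -0.3  0. ]
-148.9  283.9  -27.4 | -0.003  0.001  -0.031
```

View pics/m2.png

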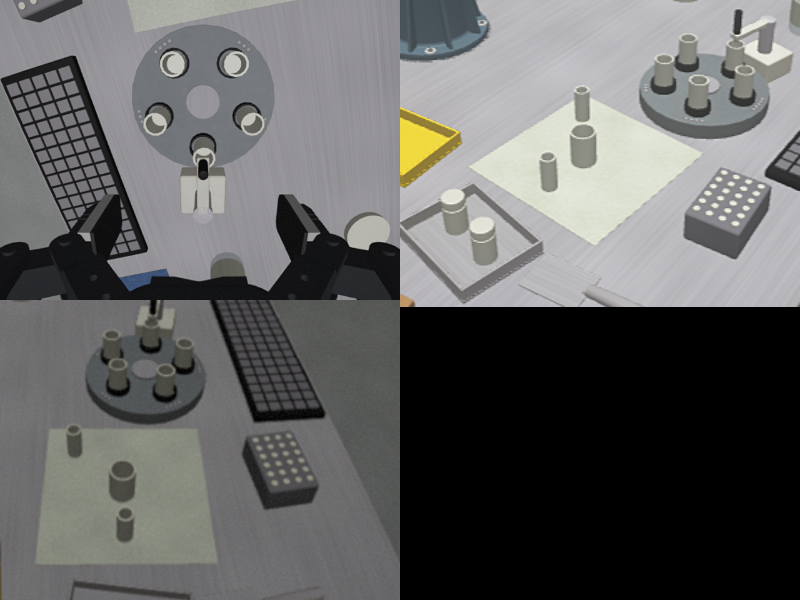

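All five pockets hold open vials and the swing arm lies over pocket 1. The wrong-size vials are where they stood, and both used vials are upright in the tray. Handing in.

```bash
python3 -c "
from bench import ctrl; print(ctrl.hand_in())"
```

```text
the job is handed in; nothing more can be done
None
```

The collector is reloaded and the job handed in at about 60 s of the 210 s limit: both used vials are upright in the steel tray, pockets 1–5 hold the five right-size open vials, the wide and slim vials stand untouched, and the swing arm is home over pocket 1.

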